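Shift the mincer drive from second to third

ROBOT

A 6-joint arm with a two-finger parallel gripper is mounted at the origin on the work surface. World frame = base frame: x ahead of the robot, y to its left, z up, the work surface at z = 0. Lengths are in mm, angles in degrees, forces in N, time in s.
With the tool pointing down it reaches from about 325 to 750 mm from the base axis. Payload 7.6 kg.
Tool frame: the origin (TCP) lies between the finger pads; the fingertips stand r.tip_extent ahead of it and the grasp point (between the pads) lies 8 mm behind it (r.tip_extent is the distance from the TCP to the fingertips, in mm); y points along the fingers, x is the direction in which the jaws open and shut, and the axes are right-handed (so a half turn about y gives the same grasp; the last joint's range is limited). The gripper opens to 85 mm and grips with 20 to 120 N. Pads are 22 mm wide; open, the fingers measure 114 mm over their backs; the gripper's body (76 mm by 85 mm) begins 54 mm behind the grasp point. The pads swing forward as they close: fully open they stand 13 mm farther back than shut.
Start: joints at [-79.601, 2.991, 80.254, -0, 96.75, -4.028], TCP at [130.826, -508.458, 242.323] pointing down, gripper open.
Joint ranges: [-166.34, 166.34], [-52.06, 124.39], [6.96, 135.62], [-60.46, 240.46], [14.63, 156.25], [-167.68, 167.68]. Speed limits (degrees/s): [147.25, 147.25, 172.46, 180, 180, 180].

INTERFACE

Orientations are given as [roll, pitch, yaw] about the fixed x, y, z axes, in that order (R = Rz(yaw) Ry(pitch) Rx(roll)).
In Python, from cell import telemetry, cams, finish_job, r gives the robot as it stands. The module is installed in compiled form; this text tells all that it offers.
- The arm moves only by the tool arm_command, never from a script. Its argument "commands" is a list that holds one entry, the list of rows, each a list of 7 numbers: the shift along the world's x, y, z in mm, then the turn, a rotation vector about the world's x, y, z in rad, then the opening, from 0 (shut) to 1 (fully open). A call has 1 to 20 rows; each row is the pose to reach, as a shift and turn from the pose measured when the call began; what a row does not reach only later rows make up. A row lasts 1/8 s, in which the tool goes at most 62.5 mm and 10.7 degrees, less where a joint would pass 70% of its speed; a pose out of reach is approached as far as the arm can. A call with a gripper value outside its range is refused whole. The fingers move at their own pace and stop on an object; the grip force is fixed at half the most. Time passes only in rows, so rows that repeat a pose let the fingers close. It gives the time, the measured TCP pose, the force and the opening at its end, in the units of the state.
- telemetry.get_obs(): the state, without advancing time (a new reading comes with each control period).
- cams.camera(name): name is "side" or "top" or "wrist"; returns the picture (480x640x3 uint8, red, green, blue); there is no depth.
- cams.get_calibration(name): a dict with "camera_matrix" (3x3 intrinsics, pixels), "position" and "orientation" of the camera in the world; the wrist camera has in their place "mount" (4x4, takes a point from camera to tool coordinates, whose origin is the TCP and whose axes are the tool frame's). Camera axes: x right, y down, z forward; pixel columns grow to the right and rows downward; lengths in mm; the calibration is good to about 2 mm. The wrist camera is an equidistant fisheye: a pixel r from the principal point sees the ray r / f radians off the axis. A picture is of the moment at which its call begins: read the wrist's pose just before it. get_calibration takes no time and is no camera call.
- finish_job(): hands the job in, once; it reports no verdict.
The state is a dict: "time": time; "qpos": joint angles; "joint_velocities": joint speeds; "tau": joint torques, N m; "tcp_pos": TCP position; "ee_rot": TCP orientation; "wrist_force": force on the tool from outside, world axes, zero at the start; "moment": the same for the moment, N m; "finger_gap": finger opening in mm.
Only numpy, scipy, OpenCV 4.12 (cv2) and the standard library are available. Lean on these libraries where they do the work, as an engineer would, in place of code of your own. Each camera call takes 0.05 s, during which the arm holds its last target.

TASK

Shift the stopped mincer drive from second into third gear: with closed fingers, push the gear lever on top of it forward out of the near left slot to the cross slot, across to the right, then forward until it is fully home in the far right slot. Only push the knob sideways: do not grip it, do not pull it up (that is the reverse lock), do not force it and do not run on into first, the far left slot. Leave everything else where it stands, and move the fingers clear of the lever at the end.

Things in the scene. Friction and masses are not known exactly. Their poses are not given: they have to be found in the camera images.
- drive_unit: Fixed mincer drive: white housing 220 (x) by 360 mm (y), top at 160 mm, turned up to 0.3 rad; gear gate on its middle. The mincer head is at its right end, with a feed tray 205 to 320 mm right of the origin, top at 262 mm. Origin: on the table under the gate's centre. +x forward (away from the robot), +y left, z up.
- gate (a point): Centre of the gate plate's top (108 x 92 mm), 190 mm above the table, axes as drive_unit. H slot 15 mm wide: slots along x at y = +16 and -16 mm, 53 mm long, joined by the cross slot at x = 0. Ends: first +x+y (far left), second -x+y (near left), third +x-y (far right), reverse -x-y, barred by a bracket 12 mm high unless the knob is pulled up.
- gear_knob: Gear lever's knob: black, domed, 36 mm across, 44 mm high, on an aluminium sleeve 22 mm across. Origin: centre of the knob; z up along the lever. Friction holds the lever where it is left; a side push of about 3 N on the knob moves it. Knob and sleeve pull up 14 mm along the stem against a spring of 5 N or more (reverse lock).
- gear_cross (a joint): Sideways lean of the gear lever, rad: positive to the right (-y of drive_unit). About -0.24 along the left-hand slot, +0.24 along the right-hand slot (play 0.04 either way).
- gear_fore (a joint): Forward lean of the gear lever, rad: positive forward (+x of drive_unit). 0 in the middle of the cross slot (the lever passes across within about 0.045 of it, and rounded corners help it in), +0.32 at the far ends of the slots, -0.32 at the near ends.
- stem_pivot (a point): Ball pivot of the lever's 9 mm stem, 65 mm below the gate plate's top; z up the stem; the knob's centre is 140 mm along it. With c = gear_cross, f = gear_fore the knob's centre in drive_unit axes, mm: x = 140 sin f, y = -140 sin c cos f, z = 125 + 140 cos c cos f.
- third_home (a point): Fixed point where the knob's centre stands when the lever is home in third: 44 mm forward and 32 mm right of the gate's centre, 254 mm above the table. Knob in neutral, from the gate's centre: 33 mm left or right, 0 forward, 261 mm up.
- catch_pan: Loose stainless food pan, 176 x 108 mm, 60 mm high, open, under the outlet of the mincer head. Origin: centre of its underside. Leave alone.
- spare_disc: Loose perforated mincer disc, 68 mm across, 9 mm thick, lying on the left end of the housing's top. Origin: centre of its underside. Leave alone.
- salt_shaker: Loose steel shaker, 50 mm across, 72 mm high, on the right end of the housing's top (its top at 232 mm). Origin: centre of its underside. Leave alone.
- copper_pan: Loose copper saucepan, 90 mm across, 55 mm high, with a 120 mm thin handle, on the table on the robot's side of the drive unit. Origin: centre of its underside. Leave alone.
- small_pan: Loose copper saucepan, 68 mm across, 45 mm high, with a 120 mm thin handle, on the table beyond the drive unit. Origin: centre of its underside. Leave alone.
- squeeze_bottle: Loose clear bottle, 56 mm across, 170 mm high, standing on the table. Origin: centre of its underside. Leave alone.
- pusher: Loose wooden mincer pusher, 52 mm across, 170 mm high, standing on the table. Origin: centre of its underside. Leave alone.
- siphon: Loose steel cream siphon with a lever head, body 84 mm across, 235 mm high, standing left of the drive unit. Origin: centre of its underside. Leave alone.

How it is judged (in metres and radians):
On the way, in this order (a step that is already met when the one before it is completed fails the run):
1. the lever is across on the right in the cross slot (value of joint gear_cross above 0.17 rad and value of joint gear_fore between -0.13 and 0.13 rad), for 0.05 s.
2. the lever is fully home in third (value of joint gear_cross above 0.17 rad and value of joint gear_fore above 0.285 rad), for 0.2 s.
At the end, for the whole second after the job is handed in: The lever stands still in the far right slot, leaning right by more than 0.17 rad and forward by more than 0.285 rad (home is about 0.32), its knob down on the stem (within 4 mm), and every loose thing is within 20 mm of where it began (all of step 2 and velocity of joint gear_fore between -0.05 and 0.05 rad/s and z of gear_knob in the frame of stem_pivot below 0.144 m and not (distance of any of catch_pan, spare_disc, salt_shaker, copper_pan, small_pan, squeeze_bottle, pusher, siphon from where it was at the start of the episode above 0.02 m)); the robot touches nothing.
It fails at once if the lever ran on into first (left-hand slot, more than 0.17 rad forward) (value of joint gear_cross below 0 rad and value of joint gear_fore above 0.17 rad).
It fails at once if the knob was pulled up by more than 6 mm (z of gear_knob in the frame of stem_pivot above 0.146 m).
It fails at once if the knob was taken between the fingers (distance between the grasp point and gear_knob below 0.025 m and horizontal distance between the grasp point and gear_knob below 0.014 m and contact force between the fingers and gear_knob above 1.5 N).
It fails at once if the knob was forced (over 35 N from the fingers) (contact force between the fingers and gear_knob above 35 N).
It fails at once if a loose thing was shifted or lifted by more than 20 mm (distance of any of catch_pan, spare_disc, salt_shaker, copper_pan, small_pan, squeeze_bottle, pusher, siphon from where it was at the start of the episode above 0.02 m).
It also fails if it takes over 51 s, if anything falls off the work surface, if the arm or the gripper's body presses on something with over 40 N, if the wrist force passes 120 N, or if a joint passes its speed limit or range.

## Working session

There is one attempt and no reset: what is moved stays moved. The work goes in short steps, Python scripts to look and compute and a tool call to move; the robot and the scene stay as the last step left them, time stands still between calls to the robot, and variables do not carry over. Pictures are saved under pics/ and viewed, and the job is handed in when it is done.

Besides the shell and the picture viewer there is one more tool, called after ">>>" as name([rows], argument=value, ...), one row to a line, values as JSON. arm_command: Moves the arm, as the interface text tells. Its arguments: {"type":"object","properties":{"commands":{"type":"array"}},"required":["commands"]}

```bash
mkdir -p pics
python3 - <<'E'
from cell import telemetry, cams, r
import cv2
print(telemetry.get_obs()); print(r.tip_extent)
for n in ("side","top","wrist"):
    print(n,cams.get_calibration(n))
    cv2.imwrite(f"pics/{n}0.png",cams.camera(n)[:,:,::-1])
E
```

```text
{'time': 0.0, 'qpos': array([-7.96018669e+01,  3.02745472e+00,  8.03127405e+01,  1.40506046e-03,
        9.67513739e+01, -4.02728316e+00]), 'joint_velocities': array([ 0.0373901 , -0.00812828, -0.00996534, -0.13774541,  0.01535725,
        0.0006309 ]), 'tau': array([ 7.48529656e-04, -3.81670654e+01, -3.60186338e+01,  1.12707731e-06,
        6.16850797e-03, -3.48814268e-06]), 'tcp_pos': array([ 130.76935623, -508.15388149,  241.47273038]), 'ee_rot': array([-89.99217682,   0.09124503, -75.57441344]), 'wrist_force': array([-7.18359513e-01,  1.32662172e+00,  2.43091462e-04]), 'moment': array([ 0.00859622, -0.02938413,  0.01728469]), 'finger_gap': 85.73632047370313}
11.0
side {'camera_matrix': array([[582.7048381 ,   0.        , 325.48485324],
       [  0.        , 582.7048381 , 240.60861674],
       [  0.        ,   0.        ,   1.        ]]), 'position': array([ -69.29563666, -754.12197107, 1294.32262658]), 'orientation': array([-137.32517966,   -0.79296923,  -36.93804883])}
top {'camera_matrix': array([[455.48737569,   0.        , 319.35361992],
       [  0.        , 455.48737569, 240.14130877],
       [  0.        ,   0.        ,   1.        ]]), 'position': array([ 419.03040049,   72.26395019, 1247.78701452]), 'orientation': array([-171.3683998 ,   -1.87009296,  -88.45294092])}
wrist {'camera_matrix': array([[371.64829954,   0.        , 325.56530914],
       [  0.        , 371.64829954, 236.10367041],
       [  0.        ,   0.        ,   1.        ]]), 'mount': array([[ 9.99999726e-01,  7.25722040e-04,  1.48411922e-04,
         2.56939632e-01],
       [ 6.18064763e-05, -2.81403843e-01,  9.59589429e-01,
        -1.32144650e+02],
       [ 7.38158884e-04, -9.59589157e-01, -2.81403811e-01,
         7.06978937e+01],
       [ 0.00000000e+00,  0.00000000e+00,  0.00000000e+00,
         1.00000000e+00]])}
```

View pics/side0.png

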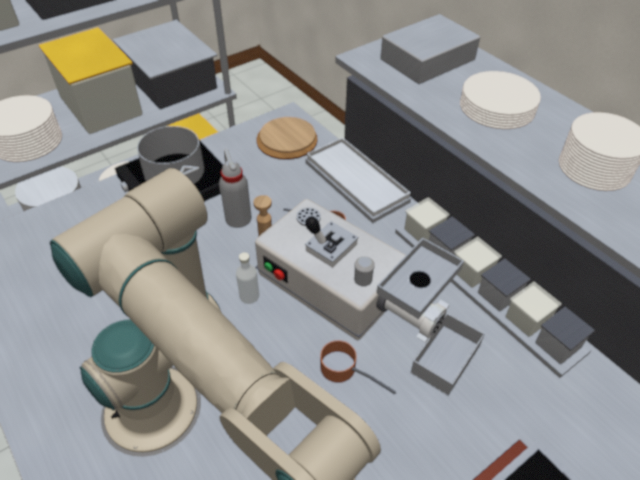

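View pics/top0.png

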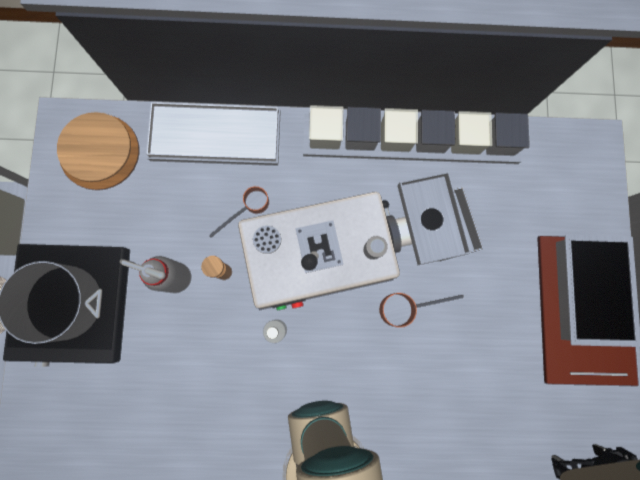

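View pics/wrist0.png

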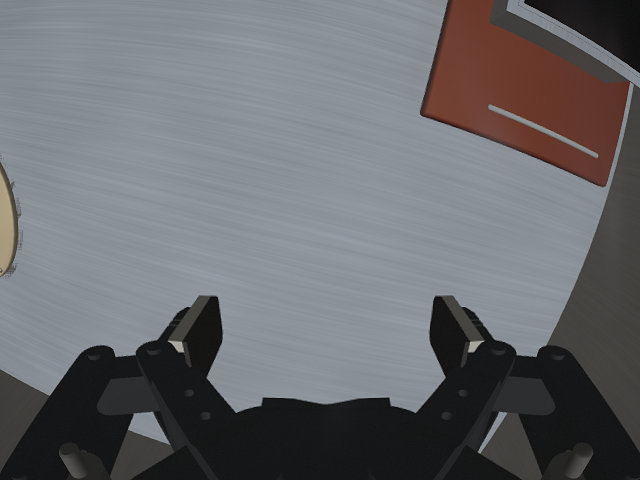

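The side and top views show the white housing, with its gate at about (320,245) in the top view and the black knob at about (310,262), in the near left slot. I'll enlarge the top view to measure.

Run:
```python
import cv2
t=cv2.imread("pics/top0.png"); cv2.imwrite("pics/topz.png",cv2.resize(t[170:320,220:420],None,fx=4,fy=4,interpolation=cv2.INTER_CUBIC))
s=cv2.imread("pics/side0.png"); cv2.imwrite("pics/sidez.png",cv2.resize(s[190:340,240:440],None,fx=4,fy=4,interpolation=cv2.INTER_CUBIC))
```

```text
(no output)
```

View pics/topz.png

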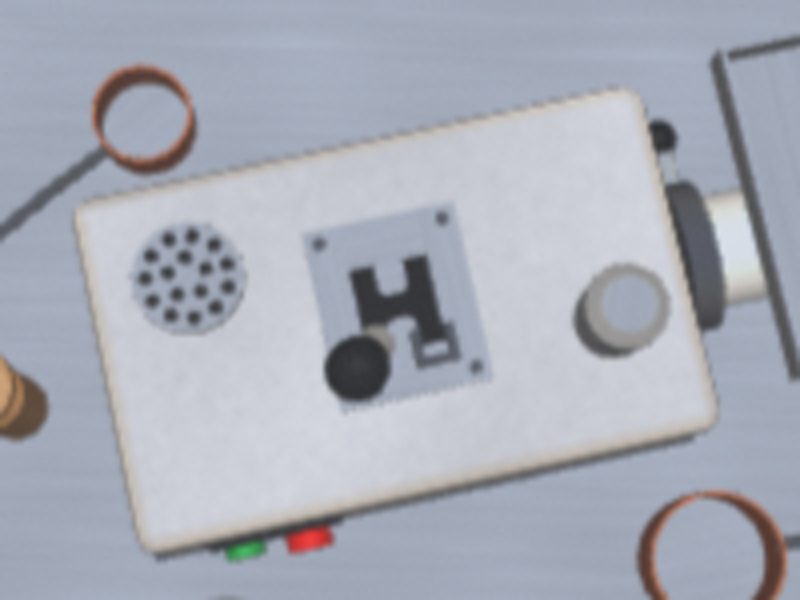

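View pics/sidez.png

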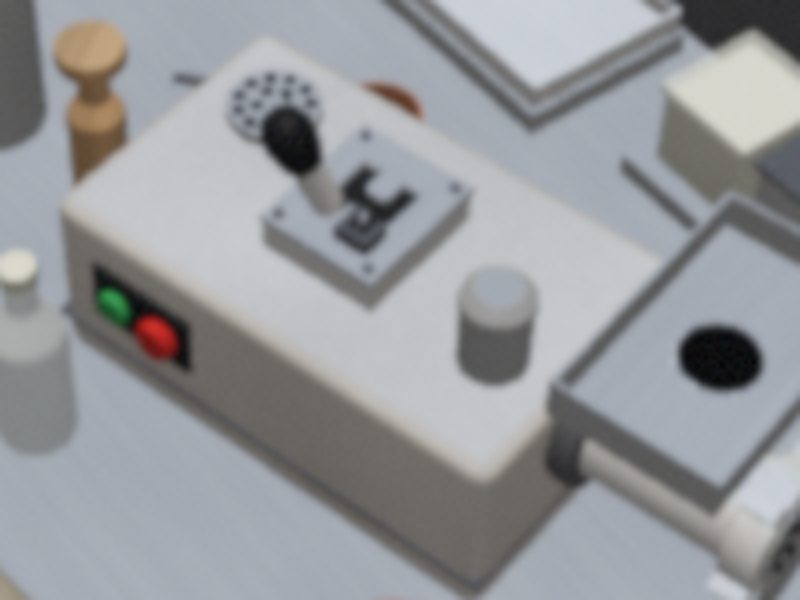

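```bash
cat > h.py <<'E'
import numpy as np
from scipy.spatial.transform import Rotation as Ro
from cell import cams, telemetry
def ray(n,px):
    c=cams.get_calibration(n);K=c["camera_matrix"]
    R=Ro.from_euler("xyz",c["orientation"],degrees=True).as_matrix()
    d=R@np.array([(px[0]-K[0,2])/K[0,0],(px[1]-K[1,2])/K[1,1],1]);return np.array(c["position"]),d/np.linalg.norm(d)
def plane(n,px,z):
    p,d=ray(n,px);return p+d*(z-p[2])/d[2]
def tri(a,b):
    A=np.zeros((3,3));B=np.zeros(3);
    for p,d in(a,b):
        M=np.eye(3)-np.outer(d,d);A+=M;B+=M@p
    x=np.linalg.solve(A,B);return x,[np.linalg.norm((np.eye(3)-np.outer(d,d))@(x-p)) for p,d in (a,b)]
E
python3 - <<'E'
from h import *
z=lambda p,o:((p[0]+.5)/4-.5+o[0],(p[1]+.5)/4-.5+o[1])
T=(220,170);S=(240,190)
def quad(n,o,pts,h):
    P=np.array([plane(n,z(p,o),h)[:2] for p in pts]);print(n,h,P.round(1).tolist(),"c",P.mean(0).round(1))
    for i in range(4):
        d=P[(i+1)%4]-P[i];print("  ",np.linalg.norm(d).round(1),np.degrees(np.arctan2(d[1],d[0])).round(2))
quad("top",T,[(305,235),(452,204),(492,378),(343,412)],190)
quad("top",T,[(77,208),(635,88),(716,428),(148,555)],160)
quad("side",S,[(366,122),(473,190),(371,285),(263,218)],190)
k,e=tri(ray("top",z((358,368),T)),ray("side",z((291,140),S)));print("knob",k,e)
for nm,p,q,h in [("salt",(640,305),(498,290),232)]:
    print(nm,plane("top",z(p,T),h),plane("side",z(q,S),h))
E
```

```text
top 190 [[606.8, 98.1], [628.3, 11.9], [525.7, -13.8], [503.2, 72.5]] c [566.   42.2]
   88.9 -76.01
   105.8 -165.93
   89.2 104.57
   106.7 13.91
top 160 [[624.2, 237.0], [710.8, -101.1], [502.6, -151.5], [418.1, 184.4]] c [563.9  42.2]
   349.1 -75.63
   214.2 -166.39
   346.4 104.12
   212.7 14.32
side 190 [[611.6, 101.0], [630.1, 10.7], [527.3, -14.7], [505.9, 71.2]] c [568.7  42.1]
   92.2 -78.44
   105.8 -166.12
   88.5 104.03
   109.8 15.75
knob [522.77811544  64.71862263 256.59596346] [np.float64(0.646578248142279), np.float64(0.6465782481423633)]
salt [565.39133136 -93.44340597 232.        ] [563.74376533 -91.03038814 232.        ]
```

>>> arm_command([
  [[0,0,55,0,0,0,0],[0,0,110,0,0,0,0],[25,45,110,0,0,0,0],[50,90,110,0,0,0,0],[75,135,110,0,0,0,0],[100,180,110,0,0,0,0],[125,225,110,0,0,0,0],[150,270,110,0,0,0,0],[175,315,110,0,0,0,0],[200,360,110,0,0,0,0],[225,400,110,0,0,0,0],[250,440,110,0,0,0,0],[275,480,110,0,0,0,0],[295,515,110,0,0,0,0],[310,540,110,0,0,0,0],[320,554,110,0,0,0,0],[320,554,110,0,0,0,0]],
])

```text
time: 2.28
tcp_pos: [450.9, 46.0, 351.2]
ee_rot: [-90.1, 0.1, -75.5]
wrist_force: [0.2, -0.9, 0.1]
finger_gap: 0.2
```

Run:
```python
from h import *
import cv2
print(telemetry.get_obs())
for n in ("side","top","wrist"):
    cv2.imwrite(f"pics/{n}1.png",cams.camera(n)[:,:,::-1])
```

```text
{'time': 2.275, 'qpos': array([ 1.11793567e+00, -8.34784417e+00,  7.89023652e+01,  6.08087922e-02,
        1.09522290e+02,  7.66556214e+01]), 'joint_velocities': array([-1.56809487, -1.40360587,  0.71077333, -0.38082162,  0.377353  ,
       -0.85191158]), 'tau': array([  0.95468625, -29.38395023, -36.15601301,   0.11645583,
        -0.0891367 ,   0.17924991]), 'tcp_pos': array([450.94386001,  45.97623645, 351.22606591]), 'ee_rot': array([-9.00614926e+01,  7.35178227e-02, -7.55174429e+01]), 'wrist_force': array([ 0.17894014, -0.86933525,  0.05403813]), 'moment': array([ 0.05351179,  0.02238141, -0.02384951]), 'finger_gap': 0.15431042941988288}
```

View pics/wrist1.png

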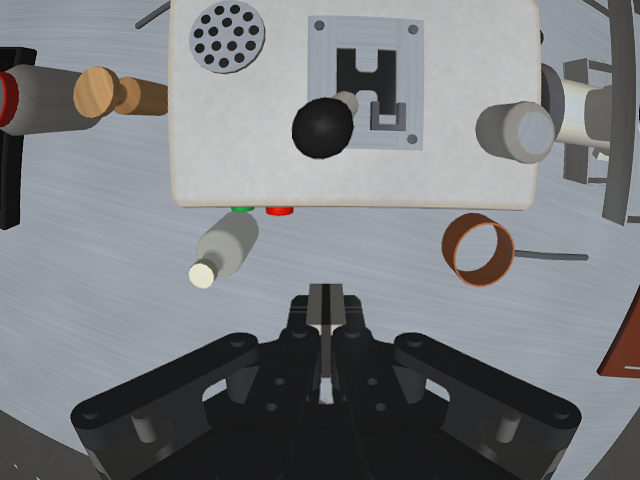

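View pics/side1.png

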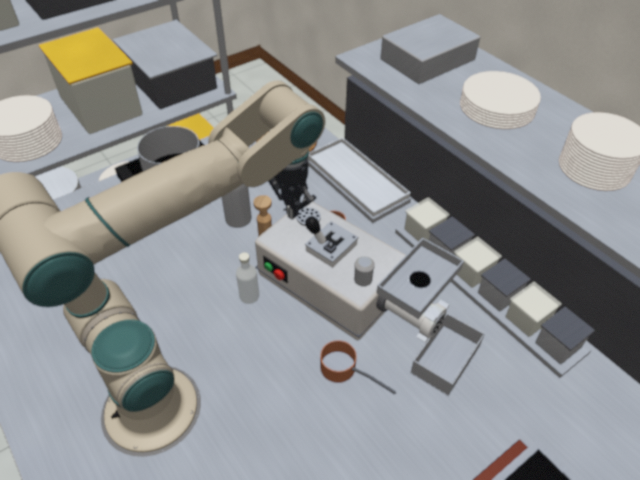

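```bash
cat >> h.py <<'E'
def wray(px,o):
    c=cams.get_calibration("wrist");K=c["camera_matrix"];M=np.array(c["mount"])
    v=np.array([(px[0]-K[0,2])/K[0,0],(px[1]-K[1,2])/K[1,1]]);t=np.linalg.norm(v)
    d=np.array([*(v/t*np.sin(t)),np.cos(t)]);R=Ro.from_euler("xyz",o["ee_rot"],degrees=True).as_matrix()
    return np.array(o["tcp_pos"])+R@M[:3,3], R@M[:3,:3]@d
def wplane(px,o,z):
    p,d=wray(px,o);return p+d*(z-p[2])/d[2]
G=np.array([566.,42.]);Y=np.radians(14.2)
def loc(w):
    d=np.asarray(w)[:2]-G;c,s=np.cos(Y),np.sin(Y);return np.array([c*d[0]+s*d[1],-s*d[0]+c*d[1]])
def knob(img):
    import cv2
    m=(img.max(2)<45).astype(np.uint8)
    n,l,st,ce=cv2.connectedComponentsWithStats(m)
    return [(st[i].tolist(),ce[i].round(1).tolist()) for i in range(1,n) if st[i][4]>150]
E
python3 - <<'E'
from h import *
import cv2
o=telemetry.get_obs()
P=[wplane(p,o,190)[:2] for p in [(308,15),(424,17),(423,151),(308,149)]]
for i in range(4):
    d=P[(i+1)%4]-P[i];print(np.linalg.norm(d),np.degrees(np.arctan2(d[1],d[0])))
print(np.array(P),np.mean(P,0))
# screws
S=[wplane(p,o,190)[:2] for p in [(319,26),(413,29),(412,139)]];print("screw mid",(S[0]+S[2])/2)
H=[wplane(p,o,160)[:2] for p in [(177,205),(533,209)]];d=H[1]-H[0];print(np.linalg.norm(d),np.degrees(np.arctan2(d[1],d[0])))
im=cv2.imread("pics/wrist1.png");print(knob(im))
for z in (250,254,258):
  k=wplane((323,127),o,z);print(z,k,loc(k))
k,e=tri(wray((323,127),o),ray("top",((358.5)/4-.5+220,(368.5)/4-.5+170)));print(k,e,loc(k))
E
```

```text
92.57585841489312 -74.12312832057805
111.55720190990145 -165.87935203591317
92.02403358037122 104.3723402315156
109.12545697784346 14.388015973280918
[[606.8777901   99.17933804]
 [632.20385792  10.13508023]
 [524.01745062 -17.08091827]
 [501.17503604  72.06304873]] [566.06853367  41.07413719]
screw mid [565.20434587  41.40180926]
345.6004092425461 -75.96375225401987
[([0, 47, 37, 25, 688], [15.7, 56.8]), ([337, 50, 58, 64, 2043], [366.8, 75.8]), ([292, 98, 61, 61, 2726], [322.4, 127.8]), ([0, 129, 24, 101, 1963], [9.8, 178.7]), ([321, 284, 10, 41, 333], [325.5, 304.3]), ([291, 296, 17, 11, 163], [299.8, 301.3]), ([71, 312, 511, 168, 55069], [325.3, 414.0])]
250 [520.55454052  64.3839067  250.        ] [-38.56595173  32.84808113]
254 [520.52950175  64.34547163 254.        ] [-38.59965386  32.81696263]
258 [520.50446297  64.30703657 258.        ] [-38.63335598  32.78584413]
[520.50062236  64.66450562 272.25398131] [np.float64(0.5017229207890412), np.float64(0.5017229207890829)] [-38.54938945  33.13333297]
```

>>> arm_command([
  [[10,3,-45,0,0,0,0],[20,5,-90,0,0,0,0],[20,5,-90,0,0,0,0],[29,7.5,-90,0,0,0,0],[34,9,-90,0,0,0,0],[39,10,-90,0,0,0,0],[44,11,-90,0,0,0,0],[49,12.5,-90,0,0,0,0],[54,14,-90,0,0,0,0],[59,15,-90,0,0,0,0],[64,16.5,-90,0,0,0,0],[68,17.5,-90,0,0,0,0],[68,17.5,-90,0,0,0,0]],
])

```text
time: 4.05
tcp_pos: [518.8, 62.5, 261.6]
ee_rot: [-90.0, 0.1, -75.6]
wrist_force: [-2.3, -0.7, 1.2]
finger_gap: 0.2
```

```bash
cat > look.py <<'E'
import sys
from h import *
import h,cv2
h.G[:]=(565.8,41.5)
o=telemetry.get_obs();k=sys.argv[1]
print(o["time"],o["tcp_pos"],o["ee_rot"],o["wrist_force"],"tcp loc",loc(o["tcp_pos"]))
for n in ("wrist","top"):
    im=cams.camera(n);cv2.imwrite(f"pics/{n}{k}.png",im[:,:,::-1]);
    print(n,[q for q in knob(im) if q[0][4]<4000])
E
python3 look.py 2
```

```text
4.05 [518.79487299  62.53127153 261.63394854] [-8.99926364e+01  5.30689584e-02 -7.56305089e+01] [-2.2588068  -0.69931825  1.18335437] tcp loc [-40.40977557  31.91937322]
wrist [([341, 139, 32, 56, 1122], [354.6, 160.4]), ([400, 153, 22, 77, 709], [412.9, 203.5])]
top [([114, 267, 13, 94, 512], [120.0, 313.3]), ([28, 268, 50, 69, 2562], [52.6, 302.2])]
```

View pics/wrist2.png

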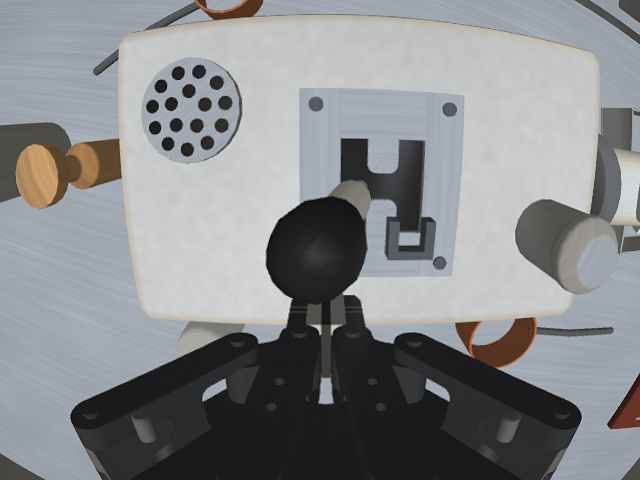

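The wrist view shows the finger behind the knob, whose centre is at about (317,250). The sleeve runs down to the gate at about (360,185), near the cross slot.

Run:
```python
from h import *
import h
h.G[:]=(565.8,41.5)
o=telemetry.get_obs()
for z in (257,261): k=wplane((317,250),o,z);print(z,loc(k))
for px,z in [((362,183),200),((383,173),190),((383,199),190),((341,139),190),((424,139),190)]: print(px,loc(wplane(px,o,z)))
```

```text
257 [-15.63670203  34.99226137]
261 [-14.30025924  34.8962563 ]
(362, 183) [ 2.51538075 12.59574596]
(383, 173) [6.89732656 0.01042975]
(383, 199) [-7.80263788 -0.48494628]
(341, 139) [25.31083662 23.4992931 ]
(424, 139) [ 26.71076147 -22.72559574]
```

>>> arm_command([
  [[4,1,0,0,0,0,0],[8,2,0,0,0,0,0],[12,3,0,0,0,0,0],[12,3,0,0,0,0,0]],
])

```text
time: 4.65
tcp_pos: [530.9, 65.5, 261.5]
ee_rot: [-90.0, 0.1, -75.6]
wrist_force: [-2.1, -0.5, 1.7]
finger_gap: -0.1
```

```bash
python3 look.py 3
```

```text
4.65 [530.89944007  65.53215807 261.50000727] [-8.99896019e+01  5.01368487e-02 -7.56294873e+01] [-2.10845363 -0.46250504  1.7253956 ] tcp loc [-27.93891966  31.85922901]
wrist [([341, 162, 30, 38, 774], [353.7, 177.0]), ([389, 164, 33, 86, 1079], [410.4, 217.7]), ([398, 239, 34, 33, 178], [415.5, 259.4])]
top [([114, 266, 13, 95, 510], [120.0, 313.2]), ([28, 268, 50, 69, 2564], [52.6, 302.2])]
```

View pics/wrist3.png

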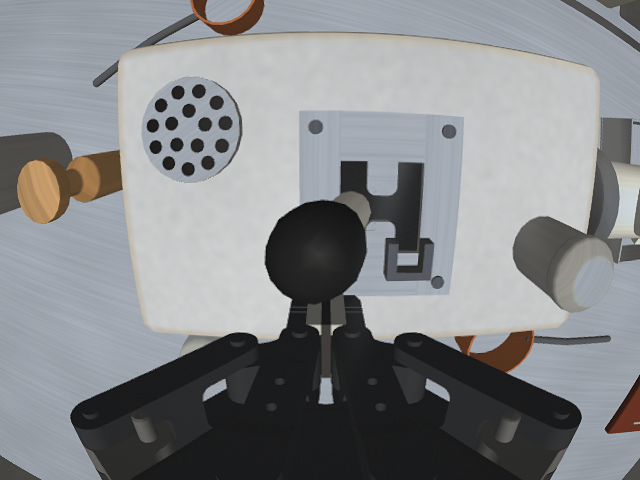

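>>> arm_command([
  [[-15,-4,0,0,0,0,0],[-31,-8,0,0,0,0,0],[-38,18,0,0,0,0,0],[-44,43.5,0,0,0,0,0],[-25,48.5,0,0,0,0,0],[-6,53,0,0,0,0,0],[13,58,0,0,0,0,0],[15,51,0,0,0,0,0],[17,43.5,0,0,0,0,0],[17,43.5,0,0,0,0,0]],
])

```text
time: 6.0
tcp_pos: [547.5, 108.1, 261.7]
ee_rot: [-90.0, 0.0, -75.7]
wrist_force: [0.2, 0.4, -0.4]
finger_gap: -0.2
```

```bash
python3 look.py 4
```

```text
6.0 [547.53531222 108.06880483 261.73328058] [-8.99617290e+01  3.91678311e-02 -7.57045717e+01] [ 0.15478281  0.42091981 -0.44487362] tcp loc [-1.37679715 69.01528111]
wrist [([0, 112, 13, 50, 523], [5.0, 134.9]), ([0, 248, 14, 67, 696], [5.2, 281.8]), ([321, 284, 10, 41, 331], [325.5, 304.3]), ([291, 296, 17, 11, 161], [299.9, 301.3])]
top [([114, 267, 13, 94, 513], [119.9, 313.2]), ([27, 268, 51, 69, 2564], [52.6, 302.2])]
```

View pics/wrist4.png

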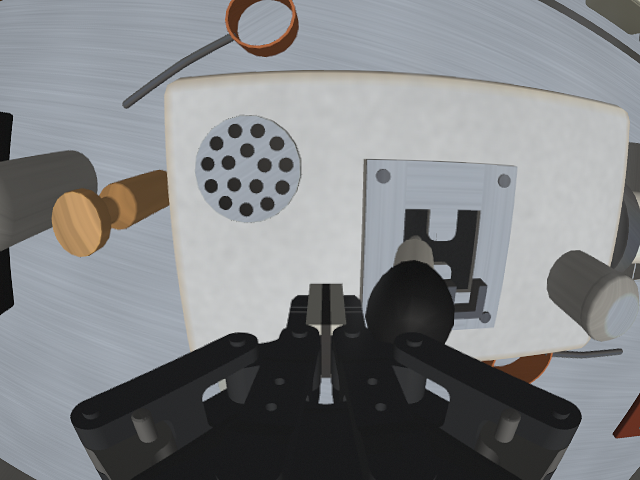

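The wrist view shows the finger left of the knob, which spans columns 366–453. Next I push right and check partway.

>>> arm_command([
  [[1,-5,0,0,0,0,0],[2.5,-10,0,0,0,0,0],[4,-15,0,0,0,0,0],[5,-20,0,0,0,0,0],[6,-25,0,0,0,0,0],[7.5,-30,0,0,0,0,0],[9,-35,0,0,0,0,0],[10,-40,0,0,0,0,0],[10,-40,0,0,0,0,0]],
])

```text
time: 7.22
tcp_pos: [557.6, 68.2, 261.7]
ee_rot: [-90.0, 0.0, -75.7]
wrist_force: [-0.4, 1.1, 1.2]
finger_gap: 0.3
```

```bash
python3 look.py 5
```

```text
7.225 [557.61257922  68.16351723 261.69532374] [-8.99583416e+01  3.15611562e-02 -7.57034529e+01] [-0.35112599  1.05574252  1.24137782] tcp loc [-1.39649929 27.85725758]
wrist [([333, 209, 30, 82, 1967], [345.3, 247.2]), ([321, 284, 10, 41, 333], [325.5, 304.3]), ([291, 296, 17, 15, 211], [299.5, 303.1])]
top [([114, 267, 13, 94, 516], [120.0, 313.4]), ([28, 268, 50, 69, 2564], [52.6, 302.2])]
```

View pics/wrist5.png

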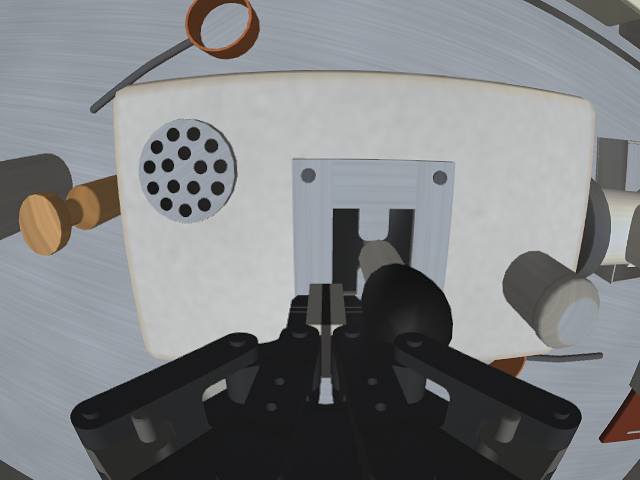

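>>> arm_command([
  [[1,-5,0,0,0,0,0],[2.5,-10,0,0,0,0,0],[4,-15,0,0,0,0,0],[5,-20,0,0,0,0,0],[6,-24,0,0,0,0,0],[7,-28,0,0,0,0,0],[7.5,-30,0,0,0,0,0],[7.5,-30,0,0,0,0,0]],
])

```text
time: 8.32
tcp_pos: [565.0, 38.3, 261.3]
ee_rot: [-90.0, 0.0, -75.7]
wrist_force: [0.1, 2.1, 0.1]
finger_gap: 0.1
```

```bash
python3 look.py 6
```

```text
8.325 [564.96690853  38.26735755 261.29504989] [-9.00031831e+01  3.07980214e-02 -7.56982680e+01] [0.10565378 2.0984328  0.12809534] tcp loc [-1.60062772 -2.9295067 ]
wrist [([279, 209, 55, 81, 2512], [297.9, 249.0]), ([335, 209, 26, 30, 681], [347.7, 222.7]), ([321, 267, 30, 58, 479], [329.6, 297.1]), ([291, 296, 17, 11, 162], [299.8, 301.4])]
top [([114, 267, 13, 94, 510], [120.0, 313.3]), ([28, 268, 50, 69, 2562], [52.6, 302.3])]
```

View pics/wrist6.png

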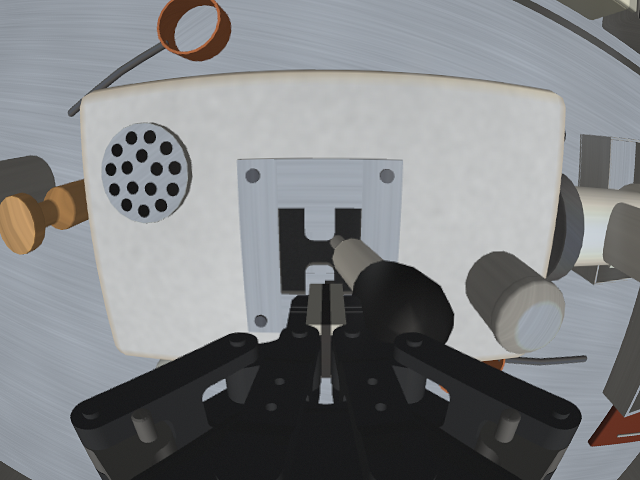

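>>> arm_command([
  [[0.5,-2,0,0,0,0,0],[1,-4,0,0,0,0,0],[1,-4,0,0,0,0,0]],
])

```text
time: 8.8
tcp_pos: [566.0, 34.2, 261.5]
ee_rot: [-90.0, 0.0, -75.7]
wrist_force: [-1.1, 1.9, -0.3]
finger_gap: 0.2
```

```bash
python3 look.py 7
```

```text
8.8 [566.01732733  34.20161445 261.48736154] [-8.99856551e+01  1.77772771e-02 -7.57027805e+01] [-1.11072479  1.89873608 -0.34099248] tcp loc [-1.57966091 -7.12869793]
wrist [([272, 209, 76, 116, 3083], [298.1, 257.0]), ([328, 209, 25, 30, 674], [340.6, 222.5]), ([291, 296, 17, 11, 162], [299.8, 301.4])]
top [([114, 267, 13, 94, 515], [119.9, 313.3]), ([27, 268, 51, 69, 2564], [52.6, 302.2])]
```

View pics/wrist7.png

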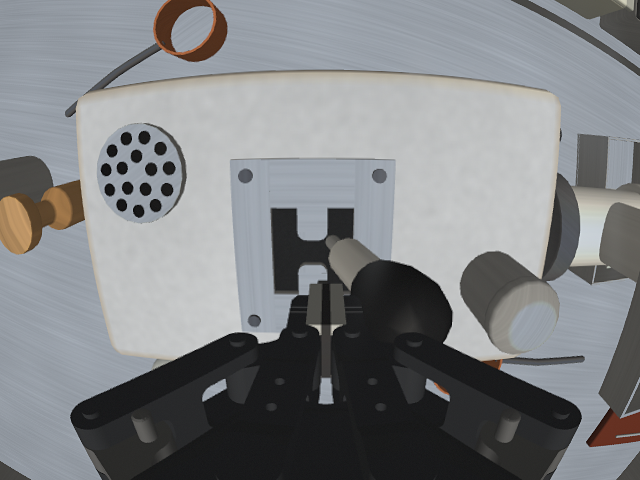

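>>> arm_command([
  [[-3.5,14.5,0,0,0,0,0],[-34,7,0,0,0,0,0],[-64.5,-1,0,0,0,0,0],[-59,-22,0,0,0,0,0],[-54,-42.5,0,0,0,0,0],[-40,-39,0,0,0,0,0],[-25,-35,0,0,0,0,0],[-25,-35,0,0,0,0,0]],
])

```text
time: 9.9
tcp_pos: [541.2, -0.1, 261.4]
ee_rot: [-90.0, -0.0, -75.7]
wrist_force: [0.4, 0.9, -0.5]
finger_gap: 0.2
```

```bash
python3 look.py 8
```

```text
9.9 [ 5.41242240e+02 -1.36764896e-01  2.61409697e+02] [-8.99932663e+01 -2.40417026e-03 -7.56662491e+01] [ 0.42610734  0.94920329 -0.49801522] tcp loc [-34.02121194 -34.34036827]
wrist [([291, 296, 17, 11, 160], [299.9, 301.3])]
top [([114, 267, 13, 94, 519], [119.9, 313.2]), ([27, 268, 51, 69, 2565], [52.6, 302.2])]
```

View pics/wrist8.png

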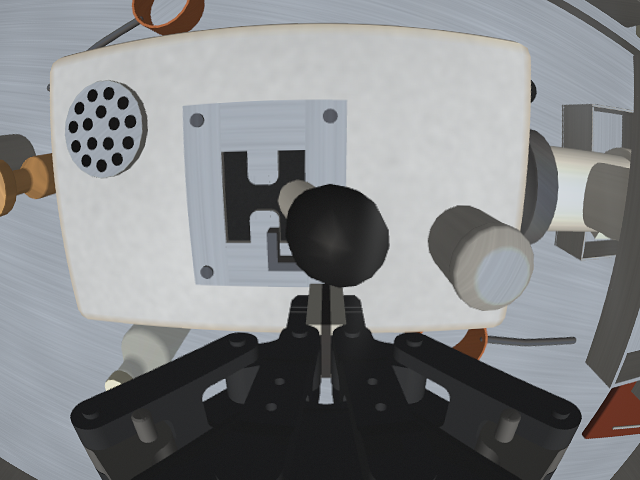

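>>> arm_command([
  [[5.5,-0.5,0,0,0,0,0],[10,0.5,0,0,0,0,0],[15,2,0,0,0,0,0],[20,3,0,0,0,0,0],[25,4.5,-1,0,0,0,0],[30,5.5,-2,0,0,0,0],[35,7,-3,0,0,0,0],[40,8,-4,0,0,0,0],[40,8,-4,0,0,0,0]],
])

```text
time: 11.12
tcp_pos: [581.0, 7.8, 257.2]
ee_rot: [-90.0, 0.0, -75.7]
wrist_force: [-0.8, 0.9, 0.8]
finger_gap: 0.0
```

```bash
python3 look.py 9
```

```text
11.125 [580.95790146   7.80807436 257.2080925 ] [-9.00080763e+01  1.73436436e-02 -7.56584610e+01] [-0.83273646  0.93970412  0.81385224] tcp loc [  6.42987888 -36.38082582]
wrist [([344, 296, 17, 11, 152], [351.0, 301.1])]
top [([114, 267, 13, 94, 510], [120.0, 313.2]), ([28, 268, 50, 69, 2564], [52.6, 302.2])]
```

View pics/wrist9.png

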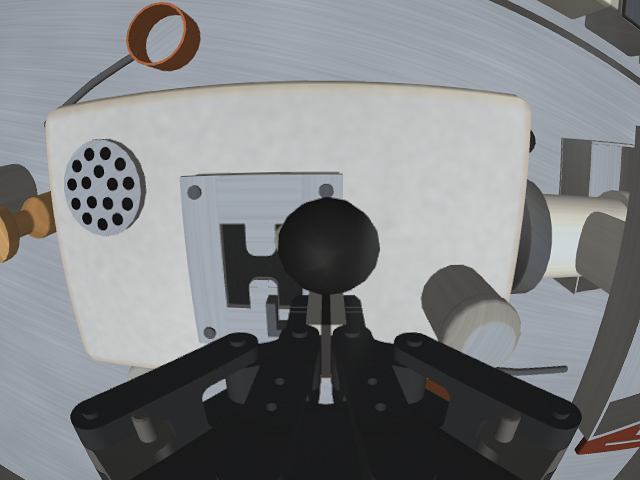

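>>> arm_command([
  [[3,1,-0.5,0,0,0,0],[6,1.5,-1,0,0,0,0],[7,2,-1,0,0,0,0],[7,2,-1,0,0,0,0]],
])

```text
time: 11.72
tcp_pos: [587.8, 9.8, 256.2]
ee_rot: [-90.0, 0.0, -75.7]
wrist_force: [-0.8, 0.5, 0.3]
finger_gap: -0.1
```

>>> arm_command([
  [[1,0.25,0,0,0,0,0],[2,0.5,0,0,0,0,0],[2,0.5,0,0,0,0,0]],
])

```text
time: 12.1
tcp_pos: [589.5, 10.2, 256.0]
ee_rot: [-90.1, 0.0, -75.7]
wrist_force: [-5.4, -0.6, -0.2]
finger_gap: -0.2
```

```bash
python3 look.py 10
```

```text
12.1 [589.52592691  10.21897877 255.9514126 ] [-9.00747346e+01  2.94966727e-02 -7.56651811e+01] [-5.40355089 -0.60933863 -0.22680727] tcp loc [ 15.32752396 -36.14538568]
wrist [([344, 296, 17, 11, 151], [351.0, 301.1])]
top [([114, 267, 13, 94, 511], [120.0, 313.4]), ([27, 268, 51, 69, 2564], [52.6, 302.3])]
```

View pics/wrist10.png

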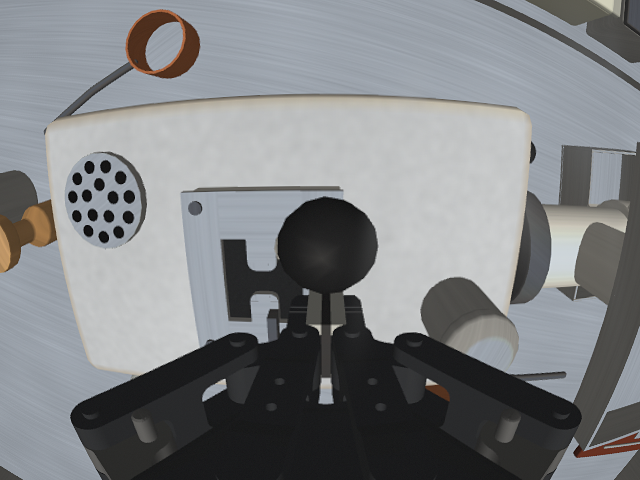

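>>> arm_command([
  [[0.5,0.1,0,0,0,0,0],[0.9,0.2,0,0,0,0,0],[0.9,0.2,0,0,0,0,0]],
])

```text
time: 12.58
tcp_pos: [590.0, 10.3, 255.8]
ee_rot: [-90.1, 0.0, -75.7]
wrist_force: [-6.9, -0.1, -0.4]
finger_gap: -0.0
```

>>> arm_command([
  [[1,0.25,0,0,0,0,0],[1.5,0.4,0,0,0,0,0],[1.5,0.4,0,0,0,0,0]],
])

```text
time: 12.95
tcp_pos: [590.6, 10.5, 255.8]
ee_rot: [-90.3, 0.1, -75.7]
wrist_force: [-9.7, -1.8, 0.4]
finger_gap: -0.0
```

Firm against the stop at 10 N. I'll back away and check.

>>> arm_command([
  [[-15,-4,0,0,0,0,0],[-40,-10,0,0,0,0,0],[-75,-19,0,0,0,0,0],[-115,-29,20,0,0,0,0],[-140,-35,70,0,0,0,0],[-140,-35,95,0,0,0,0],[-140,-35,95,0,0,0,0],[-140,-35,95,0,0,0,0]],
])

```text
time: 13.95
tcp_pos: [450.8, -24.5, 349.5]
ee_rot: [-90.4, 0.1, -75.7]
wrist_force: [-0.0, 0.8, 0.1]
finger_gap: 0.0
```

```bash
python3 look.py 11; python3 -c "
from cell import cams;import cv2
cv2.imwrite('pics/side11.png',cams.camera('side')[:,:,::-1])"
```

```text
13.95 [450.81180535 -24.47571034 349.53888949] [-9.03553801e+01  7.86801713e-02 -7.56824418e+01] [-0.03007671  0.82821582  0.1074686 ] tcp loc [-127.65909963  -35.75239216]
wrist [([300, 0, 39, 10, 271], [319.5, 3.6]), ([251, 29, 58, 63, 2220], [276.7, 62.5]), ([616, 56, 15, 53, 247], [625.3, 83.0]), ([321, 284, 10, 41, 333], [325.5, 304.3]), ([291, 296, 17, 11, 163], [299.8, 301.3]), ([344, 296, 17, 11, 153], [350.9, 301.1])]
top [([114, 266, 13, 95, 505], [120.0, 313.1]), ([28, 268, 50, 69, 2562], [52.6, 302.3])]
```

View pics/wrist11.png

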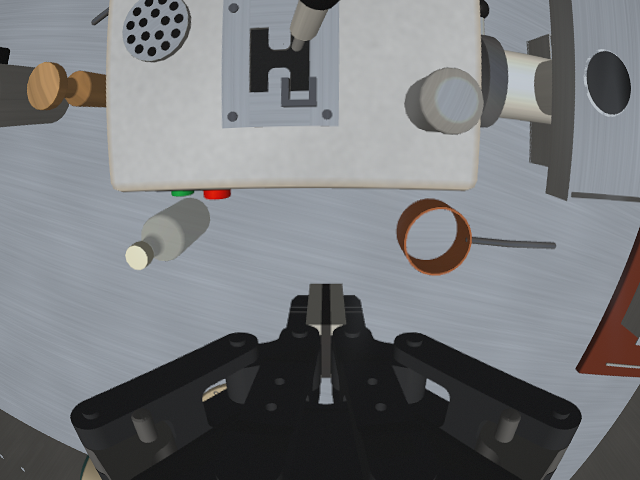

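View pics/side11.png

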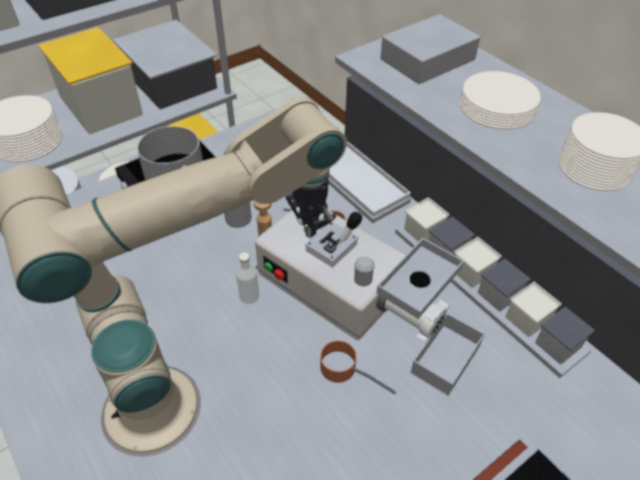

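Run:
```python
from h import *
import h,cv2
h.G[:]=(565.8,41.5)
im=cv2.imread("pics/side11.png"); c=im[200:250,325:380]
m=(c.max(2)<70).astype(np.uint8);n,l,st,ce=cv2.connectedComponentsWithStats(m)
for i in range(1,n):
    if st[i][4]>25:
        px=ce[i]+[325,200];print(px,st[i],loc(plane("side",px,252)),loc(plane("side",px,256)))
cv2.imwrite("pics/s11z.png",cv2.resize(im[180:280,280:400],None,fx=6,fy=6,interpolation=cv2.INTER_CUBIC))
# same for the start, known
im=cv2.imread("pics/side0.png"); c=im[200:250,295:350]
m=(c.max(2)<70).astype(np.uint8);n,l,st,ce=cv2.connectedComponentsWithStats(m)
for i in range(1,n):
    if st[i][4]>25:
        px=ce[i]+[295,200];print("start",px,st[i],loc(plane("side",px,256)))
```

```text
[353.79878049 220.25609756] [ 22  13  15  16 164] [ 46.20310426 -34.93736583] [ 42.91404369 -37.16539385]
[326.63157895 219.47368421] [ 0 14  6 11 38] [ 4.72945609 19.4522537 ] [ 1.59955411 17.01550099]
[330.5        239.53448276] [ 0 33 12 15 58] [-42.89588105 -30.91899884] [-45.84301683 -33.16244768]
start [312.47305389 224.8502994 ] [ 11  17  14  17 167] [-35.50833041  32.33366894]
start [332.38356164 240.20547945] [31 33 16 15 73] [-44.66480134 -38.0663138 ]
```

View pics/s11z.png

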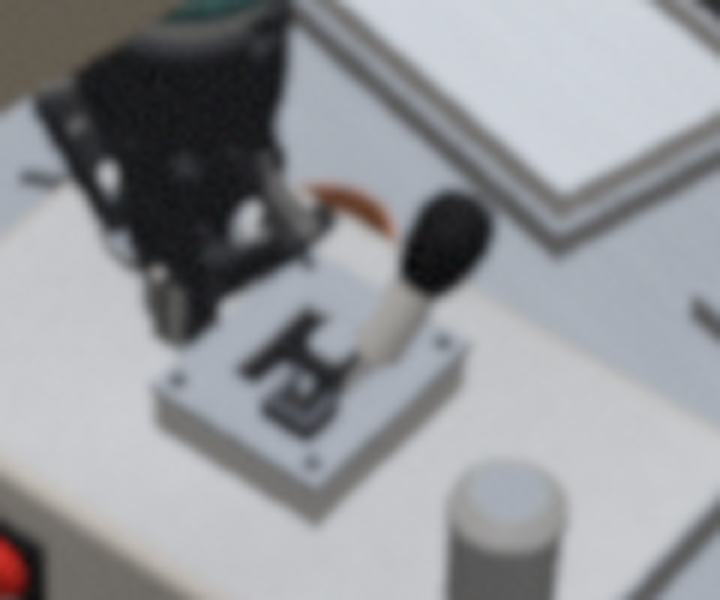

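View pics/top11.png

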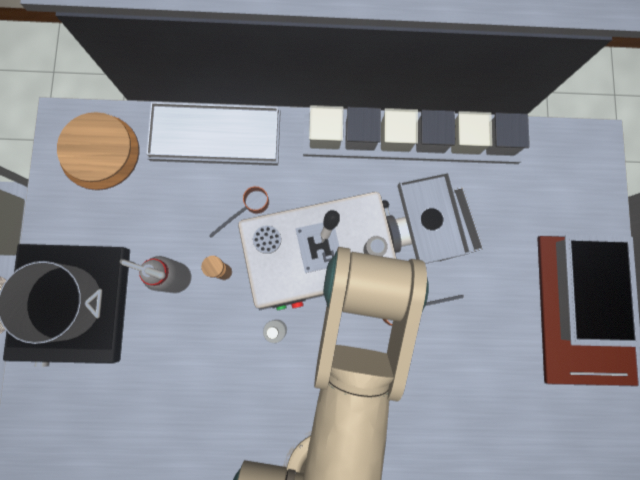

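Run:
```python
from h import *
import h
h.G[:]=(565.8,41.5)
k,e=tri(ray("top",(331.5,219)),ray("side",(353.8,220.3)));print(loc(k),k,e)
from cell import finish_job
print(finish_job())
```

```text
[ 46.01213642 -35.58309345] [619.13504733  18.29125243 252.54079521] [np.float64(0.4341454018397463), np.float64(0.43414540183989464)]
the job is handed in; nothing more can be done
None
```

I shifted the lever from second into third and handed the job in at about 14 s. `finish_job` gives no verdict, so success isn't confirmed beyond my own checks.

With closed fingers I pushed the knob forward from second to the cross slot, across to the right, then forward into third. There the force rose to about 10 N while the tool barely moved, so I took it as the end stop. I then backed the fingers about 140 mm away and raised them.

**Lever position:** from the top and side views the knob's centre is 46 mm forward, 36 mm right and 253 mm up, against a home of 44, 32 and 254 mm. The 2 and 4 mm differences are about the measuring error, and the 4 mm to the right is also within the lever's play.

**Force and knob height:** the highest wrist reading at the end of any move was about 10 N, well under the 35 N limit. Readings came only at the end of each move. I judged the knob to be down on its stem only from its measured height.

**Loose things:** nothing looks moved in the images, but I compared them by eye and didn't measure each one. The arm hid part of the copper pan from above at the end, though the wrist and side views still show it.

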